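Draw out the slide-reader arm to the set clip and hold it

TASK

On the slide-reader stand, press the green lock button so that the spring-loaded telescoping arm pops out of its latch, then take the arm by its blue handle and draw it out until the red pointer stands in the gap of the yellow clip on the scale. Finish while still gripping the handle and holding the arm steady there (it springs back if let go), and leave the clip where it is set and the jar, tube rack and beaker undisturbed.

Things in the scene. Friction and masses are not known exactly. Their poses are not given: they have to be found in the camera images.
- stand: Slide-reader stand, fixed to the bench: grey base 355 x 120 x 12 mm (x -145 to 210, y +-60), beige sleeve housing (x -140 to 20, 60 wide, top 100 mm above bench). Origin on the bench under the arm's axis, 20 mm inside the housing's mouth; +x: level direction in which the arm draws out, +z up. White scale strip beside the arm at y -54 to -32, its top 70 mm above bench. Place and yaw vary.
- button_top (a point): Centre of the top of the round green lock button (28 mm diameter) on the housing's top, 112 mm above the bench when up, at stand x = -50 mm, y = 0.
- lock_button (a joint): Button travel in m: 0 up, 0.008 fully down. Sprung: 1.6 N to start, about 5 N fully down. The latch lets go at 0.005; the arm then pops out at once and keeps the button down near 0.005 until it is pushed fully home again.
- boom_travel (a joint): How far the arm is drawn out, in m: 0 latched (cannot be pulled out), stop at 0.14. Once released, a spring moves it out to about 0.022 in half a second; beyond 0.03 the spring pulls it back with 40 N per m (about 4 N at 0.125), plus 0.3 N friction and 8 N s/m damping. Let go, it slides back to about 0.037.
- boom: The telescoping arm: 20 mm square aluminium bar, at its end a white reader head (50 x 44 x 50 mm, top 85 mm above the bench) with the blue handle on top. Origin on the bar's axis 60 mm above the bench, at stand x = arm travel, y = 0; axes as the stand's (+x draws out). Head, handle and pointer are centred at x = 50 mm from this origin.
- handle_mid (a point): Middle of the blue handle, 112.5 mm above the bench: an upright fin on the head, 36 mm long (stand x), 16 mm thick (stand y), 55 mm tall (85 to 140 mm above the bench), to be pinched from above across its thickness. At stand x = 50 mm when latched; it moves along stand +x with the arm.
- pointer (a point): The red pointer, a 3 mm wide finger on the head's side reaching over the scale strip, 83.5 mm above the bench (mid height). It moves with the arm: its stand x is 50 mm + the arm's travel, level with the handle's centre.
- clip_gap (a point): Middle of the 10 mm gap between the jaws of the yellow clip on the scale strip, 83.5 mm above the bench (jaws end at 81 mm, so the pointer passes just over). Clip 30 mm long, 28 wide. Pointer and gap coincide when both have the same x in the stand's frame. Its place (65 to 125 mm of arm travel) varies; it slides if knocked.
- jar: Bystander: clear sample jar with an orange lid, 56 mm diameter, 70 mm tall, loose. Origin at the centre of its underside.
- tube_rack: Bystander: blue rack 130 x 50 mm with five capped tubes, 84 mm tall overall, loose. Origin at the centre of its underside.
- beaker: Bystander: small open glass beaker, 60 mm diameter, 70 mm tall, loose. Origin at the centre of its underside.

How it is judged (in metres and radians):
On the way:
1. the lock button is pressed and the arm has popped out of its latch (value of joint lock_button above 0.004 m and value of joint boom_travel above 0.012 m), for 0.1 s.
At the end, for the whole second after the job is handed in: Through the last second the pointer's middle stands within 5 mm of the middle of the clip's gap, the arm is still (under 10 mm/s) and gripped by its handle (over 2 N, grasp point within 35 mm of the handle's middle), and the clip is within 4 mm of where it was set (x of pointer in the frame of clip_gap between -0.005 and 0.005 m and velocity of joint boom_travel between -0.01 and 0.01 m/s and contact force between the fingers and boom above 2 N and distance between the grasp point and handle_mid below 0.035 m and distance of clip_gap from where it was at the start of the episode below 0.004 m); the arm keeps its last pose, push and grip.
It fails at once if the yellow clip is shifted along its scale by more than 4 mm (distance of clip_gap from where it was at the start of the episode above 0.004 m).
It fails at once if the jar, the tube rack or the beaker is shifted by more than 20 mm (distance of any of jar, tube_rack, beaker from where it was at the start of the episode above 0.02 m).
It also fails if it takes over 38 s, if anything falls off the work surface, if the arm or the gripper's body presses on something with over 40 N, if the wrist force passes 120 N, or if a joint passes its speed limit or range.

ROBOT

A 6-joint arm with a two-finger parallel gripper is mounted at the origin on the work surface. World frame = base frame: x ahead of the robot, y to its left, z up, the work surface at z = 0. Lengths are in m, angles in degrees, forces in N, time in s.
With the tool pointing down it reaches from about 0.225 to 0.875 m from the base axis. Payload 3.4 kg.
Tool frame: the origin (TCP) lies midway between the tips of the shut fingers; the grasp point (between the pads) lies 19 mm behind it; z points along the fingers, y is the line along which they close (so a half turn about z gives the same grasp; the last joint's range is limited). The gripper opens to 85 mm and grips with 20 to 120 N. Pads are 22 mm wide; open, the fingers measure 114 mm over their backs; the gripper's body (76 mm by 85 mm) begins 54 mm behind the grasp point. The pads swing forward as they close: fully open they stand 13 mm farther back than shut.
Start: joints at [-70.818, 15.808, 86.224, -0, 77.962, -6.933], TCP at [0.253, -0.516, 0.231] pointing down, gripper open.
Joint ranges: [-165.64, 165.64], [-43.16, 119.46], [12.63, 154.43], [-67.54, 247.53], [6.08, 155.33], [-154.97, 154.97]. Speed limits (degrees/s): [147.25, 147.25, 180, 180, 180, 180].

INTERFACE

Orientations are given as a 3x3 rotation matrix whose columns are the frame's x, y, z axes.
In Python, from station import goto, move_linear, set_joints, let_go, clamp, pause, inverse_kinematics, sense, capture, Unreachable, sign_off, trace gives the robot as it stands. The module is installed in compiled form; this text tells all that it offers. Calls block until the motion is done:
- goto(position, orientation): joint-space move of the TCP to a pose.
- move_linear(position, frame=None, feed=0.15, stop_force=None): straight line of the TCP; frame=None keeps the orientation; feed is the mean speed in m/s. With stop_force (N) it stops when the force on the tool has changed by that much, and returns True; else False.
- set_joints(angles): joint-space move.
- let_go() and clamp(grip_force=None): open the fingers fully, or close them until they stop; grip_force is the grip in N (None keeps the last).
- pause(seconds).
- inverse_kinematics(position, orientation): joint angles nearest the present ones, or None.
- sense(): the state.
- capture(name): name is "side" or "top" or "wrist"; returns a dict with "image" (384x512x3 uint8, blue, green, red), "fx", "fy", "cx", "cy" (pixels), "cam_to_world" (4x4, takes a point from camera to world coordinates); the wrist camera has in their place "T_tool_cam" (4x4, takes a point from camera to tool coordinates, whose origin is the TCP and whose axes are the flange's). Camera axes: x right, y down, z forward; pixel columns grow to the right and rows downward; lengths in m; the calibration is good to about 2 mm. A picture is of the moment at which its call begins: read the wrist's pose just before it. There is no depth.
A pose or a line that the arm cannot do raises Unreachable and nothing moves.
- sign_off(): hands the job in; it is judged then, once.
Trained networks look in a picture, given as the dict that the camera call returned (one of the last four; its "shot" number tells which), for a name from the list of things; names that differ only in an ending like _2 or _b are one class to them, and where a whole thing is asked for, a point or a joint stands for the part that bears it (a point fixed in the world has none). Each returns a list of dicts, best first, with "conf" (0 to 1); they miss things now and then, are a little off and sometimes report something else, mostly with a low value. They report only what shows in the picture. A call takes as long as a camera call.
- trace(thing, picture): "region" (384x512 bool, what is visible of it) and "box" ([left, top, right, bottom] in pixels, round what is visible of it).
The state is a dict: "time_s": time; "q": joint angles; "dq": joint speeds; "tau": joint torques, N m; "tool_pos": TCP position; "ee_rot": TCP orientation; "contact_force": force on the tool from outside, world axes, zero at the start; "moment": the same for the moment, N m; "grip_width": finger opening in m; "grip_force": force on a finger pad.
Only numpy, scipy, OpenCV 4.12 (cv2) and the standard library are available. Lean on these libraries where they do the work, as an engineer would, in place of code of your own. Each camera call takes 0.05 s, during which the arm holds its last target. There are 200 camera calls.

## Working session

There is one attempt and no reset: what is moved stays moved. The work goes in short steps, each a Python script; the robot and the scene stay as the last script left them, time stands still between calls to the robot, and variables do not carry over. Pictures are saved under pics/ and viewed, at most 10 in all, crops included, and the job is handed in when it is done.

```bash
mkdir -p pics; python3 - <<'E'
from station import *
import cv2,numpy as np
ims=[]
for n in ("side","top"):
    p=capture(n); cv2.imwrite(f"pics/{n}0.png",p["image"]); print(n,p["fx"],p["cx"],p["cy"],np.round(p["cam_to_world"],3).tolist())
    for t in ("button_top","handle_mid","pointer","clip_gap","jar","tube_rack","beaker"):
        for r in trace(t,p)[:2]:
            ys,xs=np.nonzero(r["region"]); print(t,round(r["conf"],2),r["box"],xs.mean().round(1),ys.mean().round(1))
E
```

```text
side 434.72693199495376 245.62748662304372 188.48077012832118 [[1.0, -0.028, 0.014, 0.563], [-0.027, -0.554, 0.832, -0.835], [-0.016, -0.832, -0.555, 0.562], [0.0, 0.0, 0.0, 1.0]]
button_top 0.57 [222.6, 178.5, 234.4, 190.4] 226.4 181.5
handle_mid 0.75 [225.1, 135.5, 265.0, 169.2] 236.6 156.4
pointer 0.77 [226.0, 136.4, 261.3, 171.4] 237.1 156.9
jar 0.97 [170.1, 153.7, 196.0, 187.3] 182.9 171.2
tube_rack 0.56 [277.9, 168.4, 311.3, 232.2] 295.4 203.0
beaker 0.56 [232.0, 251.0, 270.6, 302.0] 250.0 276.0
beaker 0.49 [191.8, 140.2, 267.1, 256.6] 233.0 204.4
top 373.65250424419054 254.51397465425805 193.33191646937328 [[0.028, -0.998, 0.059, 0.531], [-1.0, -0.028, -0.004, -0.113], [0.006, -0.059, -0.998, 0.909], [0.0, 0.0, 0.0, 1.0]]
button_top 0.45 [254.7, 206.1, 269.4, 219.3] 260.1 212.6
handle_mid 0.64 [202.8, 193.0, 227.6, 216.5] 215.8 204.4
pointer 0.8 [203.6, 189.7, 229.8, 216.3] 215.9 204.5
jar 0.73 [173.2, 241.8, 199.8, 269.3] 188.3 257.0
jar 0.51 [147.7, 169.7, 303.1, 245.6] 225.9 206.5
tube_rack 0.56 [200.6, 193.3, 229.1, 217.8] 216.3 204.4
tube_rack 0.55 [214.5, 132.5, 271.6, 173.2] 244.1 151.8
beaker 0.61 [205.8, 190.3, 229.5, 214.6] 216.2 204.2
beaker 0.59 [217.6, 135.0, 272.7, 172.7] 244.1 151.9
```

```bash
python3 - <<'E'
import cv2
cv2.imwrite("pics/t1.png",cv2.resize(cv2.imread("pics/top0.png")[120:280,130:330],None,fx=3.75,fy=3.75,interpolation=2))
cv2.imwrite("pics/s1.png",cv2.resize(cv2.imread("pics/side0.png")[120:310,150:330],None,fx=3.1,fy=3.1,interpolation=2))
E
```

```text
(no output)
```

View pics/t1.png

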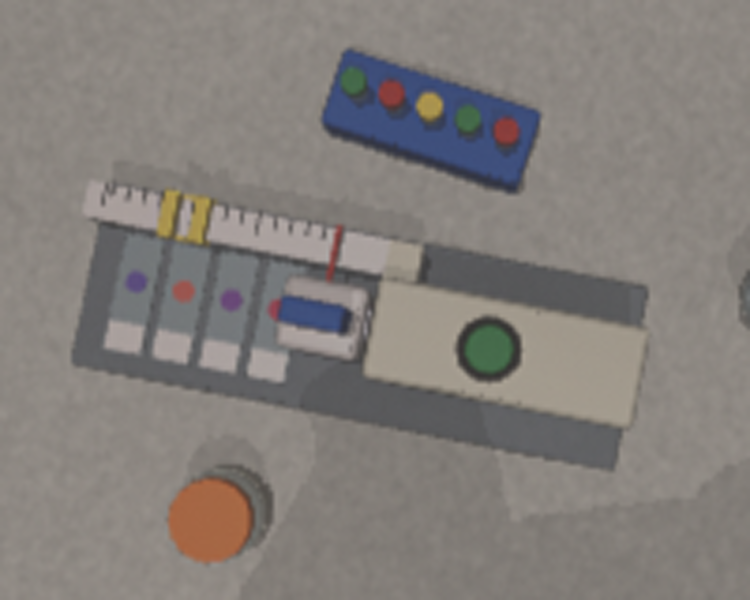

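View pics/s1.png

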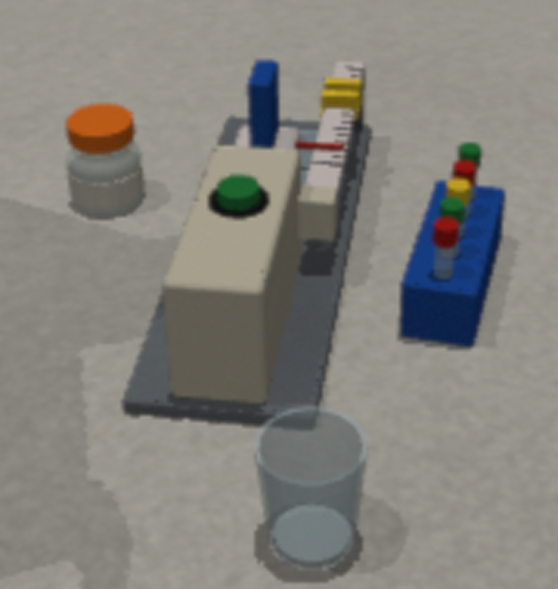

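The top crop shows the button at (488,348), the pointer's tip-to-root line from (338,228) to (331,278), the clip jaws at (169,213) and (200,219), and the handle at about (314,314). The rack lies on the scale side, the jar on the other side, and the beaker behind the housing.

```bash
cat > h.py <<'E'
from station import *
import cv2,numpy as np
def ray(T,fx,fy,cx,cy,u,v,z):
    d=T[:3,:3]@np.array([(u-cx)/fx,(v-cy)/fy,1]); o=T[:3,3]; return o+d*(z-o[2])/d[2]
def wpt(p,u,v,z,T=None):
    return ray(np.array(p["cam_to_world"]) if T is None else T,p["fx"],p["fy"],p["cx"],p["cy"],u,v,z)
def wristT(p,s):
    A=np.eye(4);A[:3,:3]=s["ee_rot"];A[:3,3]=s["tool_pos"]; return A@np.array(p["T_tool_cam"])
def R(ex,sgn=1): # tool down, tool y along stand y*sgn
    ey=np.array([-ex[1],ex[0],0])*sgn; z=np.array([0,0,-1.]); return np.c_[np.cross(ey,z),ey,z]
E
python3 - <<'E'
from h import *
p=capture("top")
f=lambda a,b,z:wpt(p,130+a/3.75,120+b/3.75,z)
P=dict(btn=f(488,348,.112),ptr=f(338,228,.085),ptr_root=f(331,278,.085),clip=f(184.5,216,.081),hb=f(313,314,.14),
 c1=f(384,281,.1),c2=f(647,329,.1),c3=f(631,427,.1),c4=f(364,376,.1))
for k,v in P.items(): print(k,v.round(4))
mouth=(P['c1']+P['c4'])/2; back=(P['c2']+P['c3'])/2
d=mouth-back; print("len",np.linalg.norm(d),"wid",np.linalg.norm(P['c1']-P['c4']))
ex=d/np.linalg.norm(d); ex[2]=0; ey=np.array([-ex[1],ex[0],0]); 
o=(mouth-.02*ex+back+.14*ex)/2; print("yaw",np.degrees(np.arctan2(ex[1],ex[0])),o)
for k,v in P.items(): print(k,((v-o)@ex).round(4),((v-o)@ey).round(4))
for s in(1,-1):
  for x in(-.05,.07,.16):
    q=inverse_kinematics(np.r_[(o+x*ex)[:2],.15],R(ex,s)); print(s,x,None if q is None else np.round(q,1))
print(sense()["ee_rot"],sense()["time_s"])
E
```

```text
btn [ 0.5369 -0.1293  0.112 ]
ptr [ 0.6053 -0.0395  0.085 ]
ptr_root [ 0.5757 -0.0364  0.085 ]
clip [0.6102 0.0519 0.081 ]
hb [ 0.5527 -0.0323  0.14  ]
c1 [ 0.574  -0.0684  0.1   ]
c2 [ 0.5505 -0.221   0.1   ]
c3 [ 0.494  -0.2129  0.1   ]
c4 [ 0.5189 -0.0586  0.1   ]
len 0.15531995022842898 wid 0.05590400167749769
yaw 81.02257547642319 [ 0.54371207 -0.08097682  0.1       ]
btn -0.0488 -0.0008
ptr 0.0506 -0.0544
ptr_root 0.049 -0.0246
clip 0.1417 -0.045
hb 0.0495 -0.0012
c1 0.0171 -0.0279
c2 -0.1372 -0.0286
c3 -0.1381 0.0286
c4 0.0182 0.0279
1 -0.05 None
1 0.07 None
1 0.16 None
-1 -0.05 [-20.9  17.1  96.5  -0.   66.4 -11.9]
-1 0.07 [-8.4 17.4 96.1 -0.  66.5  0.6]
-1 0.16 [ 0.8 18.9 93.7 -0.  67.3  9.7]
[[ 8.97904482e-01  4.40190345e-01  3.11204427e-05]
 [ 4.40190345e-01 -8.97904473e-01 -1.32769067e-04]
 [-3.05004769e-05  1.32912859e-04 -9.99999991e-01]] 0.85
```

```bash
cat >> h.py <<'E'
yaw=np.radians(81.02); ex=np.array([np.cos(yaw),np.sin(yaw),0]); ey=np.array([-ex[1],ex[0],0]); o=np.array([.5437,-.0810,0])
def S(x,y,z): return o+x*ex+y*ey+np.array([0,0,z])
RT=R(ex,-1)
E
python3 - <<'E'
from h import *
clamp(20)
goto(S(-.05,0,.15),RT)
print(move_linear(S(-.05,0,.1045),feed=.06,stop_force=15), sense()["tool_pos"],sense()["contact_force"])
pause(.6)
move_linear(S(-.05,0,.16),feed=.2)
let_go()
goto(S(.072,0,.24),RT)
pause(.2)
s=sense();p=capture("wrist");T=wristT(p,s)
cv2.imwrite("pics/w1.png",p["image"])
t=capture("top");cv2.imwrite("pics/t2.png",cv2.resize(t["image"][120:280,130:330],None,fx=3.75,fy=3.75,interpolation=2))
print(s["time_s"],s["tool_pos"],T.round(3).tolist(),p["fx"],p["cx"],p["cy"])
def uv(P):
    c=np.linalg.inv(T)@np.r_[P,1];return (c[:2]/c[2]*[p["fx"],p["fy"]]+[p["cx"],p["cy"]]).round()
for n,P in dict(handle=S(.072,0,.14),ptr=S(.072,-.045,.085),clip=S(.1417,-.043,.081)).items(): print(n,uv(P))
E
```

```text
False [ 0.53531864 -0.13031962  0.10462162] [-2.81720932 -0.45789354  4.95152354]
6.9333 [ 0.55417963 -0.01129323  0.23854261] [[0.987, -0.15, -0.051, 0.567], [-0.158, -0.939, -0.304, 0.066], [-0.003, 0.308, -0.951, 0.382], [0.0, 0.0, 0.0, 1.0]] 293.28151552147074 256.2160202391847 192.40720271950164
handle [257. 191.]
ptr [300. 175.]
clip [301. 105.]
```

View pics/w1.png

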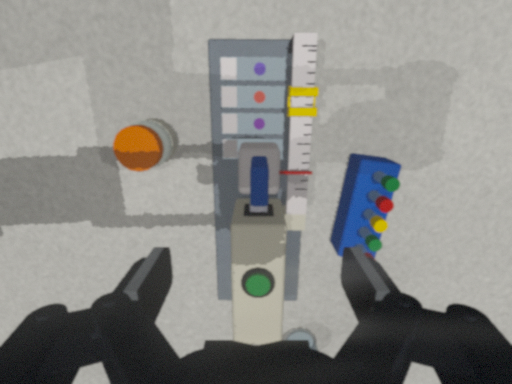

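The wrist picture shows the arm popped out. The pointer is at row 172 (x 281–311), the clip jaws are at rows 92 and 112 (gap about row 102, x 303), and the handle is at column 259.

```bash
python3 - <<'E'
from h import *
s=sense();p=capture("wrist");T=wristT(p,s)
im=p["image"].astype(int);b,g,r=im[...,0],im[...,1],im[...,2]
def show(n,m,z):
    ys,xs=np.nonzero(m); P=wpt(p,xs.mean(),ys.mean(),z,T)-o; print(n,m.sum(),xs.mean().round(1),ys.mean().round(1),"stand",(P@ex).round(4),(P@ey).round(4)); return P@ex
box=np.zeros(b.shape,bool);box[70:200,280:322]=1
y=box&(r>140)&(g>120)&(b<90); rd=box&(r>120)&(g<80)&(b<80)
xc=show("clip",y,.081); xp=show("ptr",rd,.0835)
hb=np.zeros(b.shape,bool);hb[130:215,240:280]=1
show("handle",hb&(b>90)&(b>r*1.6),.13)
xp=xp
print("travel target",xc-.05, "diff",xc-xp)
# approach and grasp
hx=xp
move_linear(S(hx,0,.16),RT,feed=.2)
move_linear(S(hx,0,.102),feed=.08,stop_force=10)
clamp(40)
s=sense();print(s["time_s"],s["grip_width"],s["grip_force"],s["contact_force"],((np.array(s["tool_pos"])-o)@ex))
move_linear(S(xc-.012,0,.102),feed=.06)
pause(.3)
s=sense();p=capture("wrist");T=wristT(p,s);cv2.imwrite("pics/w2.png",p["image"])
t=capture("top");cv2.imwrite("pics/t3.png",cv2.resize(t["image"][130:230,140:270],None,fx=6,fy=6,interpolation=2))
print(s["time_s"],s["grip_width"],s["grip_force"],s["contact_force"],((np.array(s["tool_pos"])-o)@ex))
E
```

```text
clip 524 301.6 101.4 stand 0.1454 -0.0441
ptr 61 295.8 172.3 stand 0.0745 -0.0409
handle 736 258.6 182.6 stand 0.0766 -0.0016
travel target 0.09543789010964705 diff 0.07092799879952494
9.1417 0.015718234412781622 43.973488211631775 [ 4.51438677  0.07947401 -1.07654544] 0.07453144026316003
10.575 0.015316809794326171 43.92099916934967 [ 5.88586631 -3.5768722  -1.60471226] 0.13258332349311422
```

View pics/t3.png

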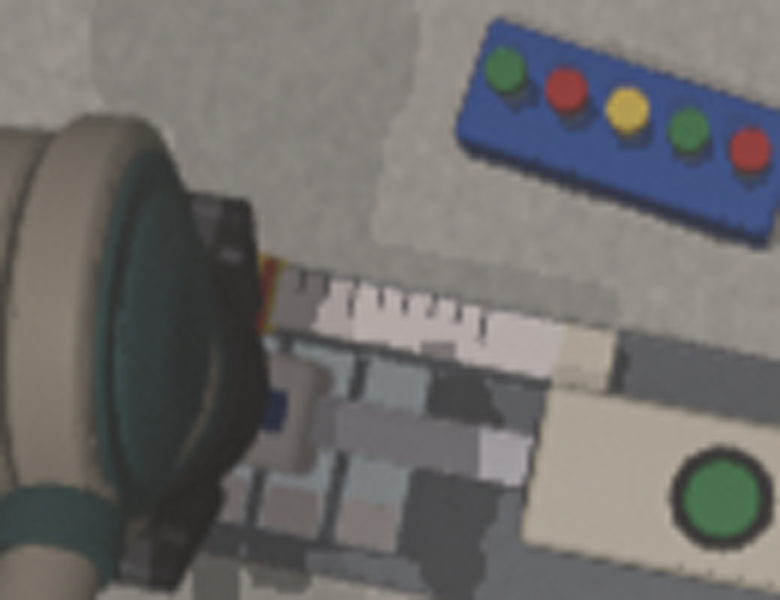

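View pics/w2.png

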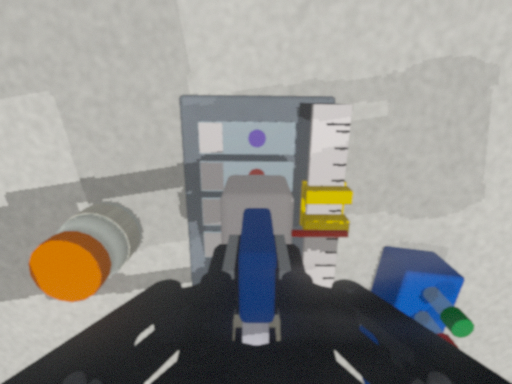

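Both views show the handle firmly held and the pointer (wrist row 233) just short of the near jaw (about rows 213–229). The far jaw is at about rows 183–203.

```bash
python3 - <<'E'
from h import *
def meas(tag,z=True):
    s=sense();p=capture("wrist");T=wristT(p,s)
    im=p["image"]; cv2.imwrite(f"pics/{tag}.png",cv2.resize(im[160:260,260:380],None,fx=5,fy=5,interpolation=0))
    f=lambda u,v,z:((wpt(p,u,v,z,T)-o)@ex).round(4)
    return s,p,im,f
s,p,im,f=meas("w3")
for v in range(176,242): print(v,im[v,[310,328]].tolist(),f(328,v,.081),f(328,v,.0835))
E
```

```text
176 [[189, 191, 196], [196, 198, 202]] 0.1675 0.1682
177 [[189, 190, 196], [196, 198, 202]] 0.1669 0.1676
178 [[191, 193, 197], [196, 198, 203]] 0.1663 0.167
179 [[191, 192, 197], [195, 197, 202]] 0.1657 0.1664
180 [[192, 193, 197], [195, 197, 202]] 0.1651 0.1658
181 [[193, 193, 199], [196, 198, 202]] 0.1645 0.1652
182 [[195, 196, 199], [194, 197, 202]] 0.1639 0.1646
183 [[193, 195, 200], [195, 198, 203]] 0.1633 0.164
184 [[182, 188, 193], [184, 191, 197]] 0.1626 0.1634
185 [[152, 172, 178], [157, 174, 181]] 0.162 0.1628
186 [[98, 141, 154], [103, 144, 157]] 0.1614 0.1622
187 [[54, 126, 142], [54, 125, 143]] 0.1608 0.1616
188 [[31, 122, 140], [36, 125, 141]] 0.1602 0.161
189 [[36, 129, 147], [35, 127, 146]] 0.1596 0.1604
190 [[29, 146, 167], [33, 148, 167]] 0.159 0.1597
191 [[0, 171, 192], [0, 169, 191]] 0.1583 0.1591
192 [[0, 181, 204], [0, 184, 205]] 0.1577 0.1585
193 [[0, 187, 209], [0, 186, 208]] 0.1571 0.1579
194 [[0, 187, 209], [0, 187, 208]] 0.1565 0.1573
195 [[0, 187, 210], [0, 186, 208]] 0.1558 0.1567
196 [[0, 188, 210], [0, 189, 210]] 0.1552 0.1561
197 [[0, 187, 208], [0, 1
[... 1560 characters left out ...]
8 [[23, 124, 147], [26, 130, 150]] 0.1344 0.1356
229 [[37, 105, 137], [38, 117, 144]] 0.1337 0.1349
230 [[40, 72, 121], [39, 83, 125]] 0.133 0.1342
231 [[42, 54, 114], [48, 62, 118]] 0.1324 0.1336
232 [[35, 41, 116], [45, 55, 119]] 0.1317 0.1329
233 [[40, 46, 122], [39, 50, 123]] 0.131 0.1322
234 [[37, 46, 124], [44, 51, 127]] 0.1303 0.1316
235 [[49, 54, 126], [50, 58, 125]] 0.1296 0.1309
236 [[78, 83, 130], [75, 77, 128]] 0.129 0.1302
237 [[112, 115, 137], [90, 93, 121]] 0.1283 0.1295
238 [[132, 134, 142], [87, 88, 103]] 0.1276 0.1288
239 [[138, 140, 144], [101, 104, 109]] 0.1269 0.1282
240 [[141, 142, 145], [126, 130, 133]] 0.1262 0.1275
241 [[139, 142, 144], [138, 140, 144]] 0.1255 0.1268
```

View pics/w3.png

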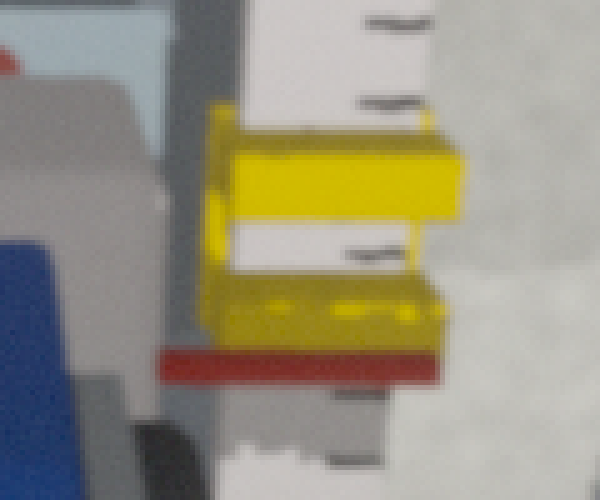

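The gap middle is at stand x = 0.1453 (gap width measures 10.7 mm, against 10 given). The pointer is at 0.1321, so 13.2 mm remain.

```bash
python3 - <<'E'
from h import *
x0=(np.array(sense()["tool_pos"])-o)@ex
move_linear(S(x0+.0132,0,.102),feed=.03); pause(.5)
s=sense();p=capture("wrist");T=wristT(p,s);im=p["image"]
print(s["time_s"],(np.array(s["tool_pos"])-o)@ex,s["grip_force"],s["contact_force"])
cv2.imwrite("pics/w4.png",cv2.resize(im[160:280,260:380],None,fx=5,fy=5,interpolation=0))
for v in range(196,256): print(v,im[v,[305,328]].tolist(),*[((wpt(p,328,v,z,T)-o)@ex).round(4) for z in(.081,.0835)])
E
```

```text
11.7833 0.14464205256693044 43.93726587295532 [ 6.54305695 -4.22557919 -0.52461668]
196 [[98, 100, 100], [194, 196, 200]] 0.1673 0.1681
197 [[98, 110, 112], [192, 195, 199]] 0.1666 0.1675
198 [[85, 121, 130], [189, 190, 196]] 0.166 0.1669
199 [[69, 133, 149], [189, 191, 196]] 0.1654 0.1663
200 [[64, 144, 162], [191, 192, 198]] 0.1648 0.1656
201 [[63, 138, 155], [192, 195, 199]] 0.1641 0.165
202 [[69, 133, 148], [190, 193, 197]] 0.1635 0.1644
203 [[61, 125, 141], [173, 181, 186]] 0.1628 0.1638
204 [[42, 121, 136], [121, 149, 160]] 0.1622 0.1631
205 [[34, 117, 135], [63, 127, 142]] 0.1616 0.1625
206 [[37, 119, 135], [39, 121, 138]] 0.1609 0.1619
207 [[30, 116, 136], [38, 125, 141]] 0.1603 0.1612
208 [[33, 119, 135], [38, 129, 147]] 0.1596 0.1606
209 [[32, 125, 144], [24, 143, 161]] 0.159 0.16
210 [[24, 137, 157], [13, 165, 186]] 0.1584 0.1593
211 [[18, 143, 160], [0, 177, 199]] 0.1577 0.1587
212 [[6, 141, 161], [0, 183, 205]] 0.1571 0.1581
213 [[14, 150, 169], [0, 186, 207]] 0.1564 0.1574
214 [[0, 152, 175], [0, 185, 206]] 0.1557 0.1568
215 [[0, 155, 177], [0, 186, 207]] 0.1551 0.1561

[... 1332 characters left out ...]
25, 130, 149]] 0.1369 0.1382
243 [[21, 129, 150], [23, 130, 150]] 0.1362 0.1375
244 [[18, 131, 149], [33, 134, 153]] 0.1355 0.1368
245 [[12, 130, 148], [21, 129, 148]] 0.1348 0.1361
246 [[17, 127, 146], [24, 131, 149]] 0.1341 0.1354
247 [[23, 128, 148], [33, 131, 150]] 0.1334 0.1347
248 [[17, 128, 147], [33, 132, 150]] 0.1326 0.134
249 [[45, 129, 147], [48, 132, 151]] 0.1319 0.1333
250 [[97, 137, 151], [94, 141, 156]] 0.1312 0.1326
251 [[144, 155, 161], [144, 161, 168]] 0.1305 0.1319
252 [[173, 175, 180], [175, 179, 186]] 0.1298 0.1312
253 [[185, 187, 191], [169, 172, 176]] 0.1291 0.1305
254 [[188, 190, 194], [132, 133, 140]] 0.1284 0.1298
255 [[187, 188, 192], [108, 110, 115]] 0.1277 0.1291
```

View pics/w4.png

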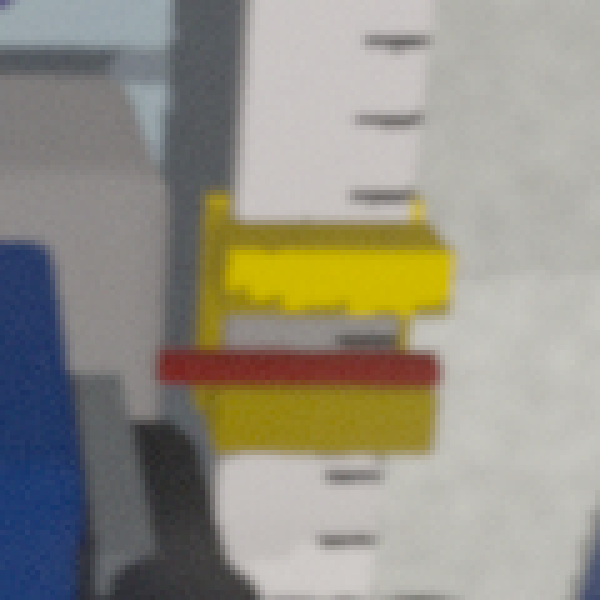

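The pointer is now inside the gap at 0.1440. The gap middle measures 0.1450 and the clip hasn't moved, so I'll nudge 1.1 mm further and hand in.

```bash
python3 - <<'E'
from h import *
x0=(np.array(sense()["tool_pos"])-o)@ex
move_linear(S(x0+.0024,0,.102),feed=.01); pause(.6)
s=sense();x1=(np.array(s["tool_pos"])-o)@ex
print(s["time_s"],x1-x0,s["grip_force"],s["contact_force"],s["tool_pos"],np.abs(s["dq"]).max())
if 0<x1-x0<.0028: print(sign_off())
E
```

```text
12.7167 0.0009469295544271283 43.99717926979065 [ 6.26616025 -4.36805812 -0.96206256] [0.56854843 0.06250664 0.10232933] 0.08352768615453103
the job is handed in; nothing more can be done
None
```

I pressed the lock button, drew the arm out by its handle, and handed the job in at 12.7 s still gripping with about 44 N. The pointer is in the clip gap, about 0.1 mm from the middle by my estimate, and the clip showed no shift when last viewed. I did not re-measure the jar, tube rack and beaker afterwards, and the hand-in returned no verdict.

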